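# Unload a rejected printed plate from its clamp jig into the bin below the bench edge

## Task

The printed plate in the trimming jig has come out too thin and is a reject. Swing the toggle clamp's handle all the way back and leave it open, then press lightly on the plate, slide it flat along its nest and out over the open front so that it drops into the bin below the bench edge. The plate is brittle, so do not press hard on it, and leave the other things on the bench where they are.

Things in the scene. Friction and masses are not known exactly. Their poses are not given: they have to be found in the camera images.
- jig: Fixed aluminium trimming jig, 205 mm long, 110 mm wide, base 12 mm thick, its open front end 5 to 45 mm out past the bench edge (the line x = 0.63 m). Origin: middle of the front end, on the base's underside, which levelling screws lift 0 to 5 mm off the bench, differently each time. Its x axis points along the nest, out over the edge; z up. The toggle clamp stands behind the nest.
- nest_mouth (a point): Middle of the nest's open front end, on the nest floor, 12 mm above the jig's origin; axes as the jig's. The flat-floored nest runs from x = 0 back to a stop at x = -98 mm, between rails at y = -27 and +30 mm (20 mm wide). Rails and stop are 6 mm high, as high as a full plate's top or a little above this one's: while home the plate can be neither gripped nor pushed from behind.
- plate: Loose flat black printed plate, 80 mm (x) by 54 mm (y), meant to be 6 mm thick but printed thin (4.5 to 6 mm, not measured), 25 to 50 g, plain top. Origin: centre of its underside; axes as the jig's. It starts flat on the nest floor, centre at x = -56 mm, y = 0 from the nest mouth. It cracks if the fingers push on it with over 15 N. With its centre past the mouth it tips off when let go.
- plunger_ball (a point): Tip of a spring ball in the +y rail, 58 mm behind the nest mouth. It presses the plate against the other rail (about 10 N) until the plate's rear end has passed it (38 mm of travel): a fingertip must press down 7 to 9 N to drag the plate without slipping. Dragging also tilts the compliant arm and changes the press by newtons: judge it by force, not by measured height.
- clamp (a joint): Toggle clamp handle angle, rad: 0 upright and clamped, 1.15 fully back and open; stays where it is left, friction about 3 N at the grip. The clamp arm lies over the plate (top 66 mm above the jig's origin, rubber foot on the plate 80 mm behind the mouth) and swings up 1.6 times as far: open, it leans back 105 degrees, 125 mm high, all of it over 115 mm behind the mouth.
- clamp_axis (a point): Turning axis of the clamp handle: level, along the jig's y, 162 mm behind the nest mouth and 44 mm above it. Axes as the jig's. The handle stands straight up from it at the start and its top swings towards the jig's -x, away from the nest.
- clamp_grip (a point): Middle of the handle's black round grip, 80 mm from the handle's turning axis. The grip is 18 mm thick and runs from 30 to 102 mm from that axis. Moves with the handle; its z axis points along the handle to its tip.
- bin: Fixed blue open bin on a trolley below the bench edge, under and in front of the jig's open end. Outside 230 mm (x) by 190 mm (y), 120 mm high (front wall on +x 85 mm), walls and floor 4 mm. Origin: centre of its underside, 180 mm below the bench top; its rim is 60 mm below the bench top.
- bushing: White printed flanged bushing, flange 42 mm across, 34 mm high, standing beside the jig on its +y side. Origin under its centre. To be left alone.
- bushing_far: Blue printed flanged bushing, same size, standing on the bench farther left. Origin under its centre. To be left alone.
- deburrer: Deburring tool like a screwdriver, 150 mm long, lying beside the jig on its -y side, roughly parallel to it. To be left alone.
- spool: Filament spool lying flat, 184 mm across, 60 mm high, on the right of the bench. Origin under its centre. To be left alone.
- insert_jar: Small clear jar with a white cap, 56 mm across, 60 mm high, left of the jig. Origin under its centre. To be left alone.
- caliper: Digital caliper lying flat, 210 mm long, 12 mm high, near the robot on the left. Origin under its middle. To be left alone.
- wash_bottle: Clear bottle, 64 mm across, 170 mm high, on the left. Origin under its centre. To be left alone.
There are look-alikes about, which are no part of the job. What is meant by the jig is not green, and is the larger of those in its own colour.

How it is judged:
By the outcome, as a careful person would: the job done as asked, in the order asked, and still so for the second after the job is handed in, with the robot touching nothing.
It also fails if it takes over 72 s, if anything falls off the work surface, if the arm or the gripper's body presses on something with over 40 N, if the wrist force passes 120 N, or if a joint passes its speed limit or range.

## Robot

A 6-joint arm with a two-finger parallel gripper is mounted at the origin on the work surface. World frame = base frame: x ahead of the robot, y to its left, z up, the work surface at z = 0. Lengths are in mm, angles in rad, forces in N, time in s.
With the tool pointing down it reaches from about 275 to 750 mm from the base axis. Payload 10.2 kg.
Tool frame: the origin (TCP) lies midway between the tips of the shut fingers; the grasp point (between the pads) lies 19 mm behind it; z points along the fingers, y is the line along which they close (so a half turn about z gives the same grasp; the last joint's range is limited). The gripper opens to 85 mm and grips with 20 to 120 N. Pads are 22 mm wide; open, the fingers measure 114 mm over their backs; the gripper's body (76 mm by 85 mm) begins 54 mm behind the grasp point. The pads swing forward as they close: fully open they stand 13 mm farther back than shut.
Start: joints at [1.06, 0.313, 1.498, -0, 1.331, -0.223], TCP at [149.031, 503.409, 231.294] pointing down, gripper open.
Joint ranges: [-2.94, 2.94], [-0.97, 2.17], [0.19, 2.56], [-1.23, 4.37], [0.02, 3.11], [-2.88, 2.88]. Speed limits (rad/s): [2.39, 2.39, 3.01, 3.14, 3.14, 3.14].

## Interface

Orientations are given as a unit quaternion [w, x, y, z].
In Python, from rig import ctrl gives the robot as it stands.
- The arm moves only by the tool send_rows, never from a script. Its argument "targets" is a list of rows, each a list of 7 numbers: the closure, from -1 (fully open) to 1 (shut), so that 0 is half open, then the shift along the tool's x, y, z in m, then the turn, a rotation vector about the tool's x, y, z in rad. In form: [[claw, dx, dy, dz, ax, ay, az], ...]. A call has exactly 10 rows; each row shifts and turns the commanded pose from where the row before left it, along the tool's axes as they then stand; what a row does not reach is not made up. A row lasts 1/8 s, in which the tool goes at most 62.5 mm and 10.7 degrees, less where a joint would pass 70% of its speed; a pose out of reach is approached as far as the arm can. A call with a gripper value outside its range is refused whole. The fingers move at their own pace and stop on an object; "squeeze" is the grip in N (left out, the last holds). Time passes only in rows, so rows that do not move let the fingers close, or fill a call up. It gives the time, the measured TCP pose, the force, the opening and the grip force at its end, in the units of the state.
- ctrl.sense(): the state, without advancing time (a new reading comes with each control period).
- ctrl.capture(name): name is "scene" or "top" or "wrist"; returns a dict with "img" (400x640x3 uint8, red, green, blue), "camera_matrix" (3x3 intrinsics, pixels), "k1" (the pictures are not rectified: a ray, as slopes to the right and down, at radius r is drawn at 1 + k1 r^2 times it, then the intrinsics apply), "R" (3x3) and "t" (3): a world point X has camera coordinates R X + t. Camera axes: x right, y down, z forward; pixel columns grow to the right and rows downward; lengths in mm; the calibration is good to about 2 mm. A picture is of the moment at which its call begins. There is no depth.
- ctrl.finish_job(): hands the job in; it is judged then, once.
Trained networks look in a picture, given as the dict that the camera call returned (one of the last four; its "shot" number tells which), for a name from the list of things; names that differ only in an ending like _2 or _b are one class to them, and where a whole thing is asked for, a point or a joint stands for the part that bears it (a point fixed in the world has none). Each returns a list of dicts, best first, with "score" (0 to 1); they miss things now and then, are a little off and sometimes report something else, mostly with a low value. They report only what shows in the picture. A call takes as long as a camera call. They do not tell look-alikes from the thing itself.
- ctrl.boxes_of(query, picture): "extent" ([left, top, width, height] in pixels, round what is visible of it).
- ctrl.landmark_of(query, picture): "point" ([column, row] in pixels: a listed point, or the origin of a listed thing).
The state is a dict: "time_s": time; "joints": joint angles; "dq": joint speeds; "tau": joint torques, N m; "eef_pos": TCP position; "ee_rot": TCP orientation; "force": force on the tool from outside, world axes, zero at the start; "wrist_torque": the same for the moment, N m; "grip_width": opening from 0.0 (shut) to 1.0 (fully open); "grip_force": force on a finger pad.
Only numpy, scipy, OpenCV 4.12 (cv2) and the standard library are available. Lean on these libraries where they do the work, as an engineer would, in place of code of your own. Each camera call takes 0.05 s, during which the arm holds its last target. There are 200 camera calls.

## Working session

There is one attempt and no reset: what is moved stays moved. The work goes in short steps, Python scripts to look and compute and a tool call to move; the robot and the scene stay as the last step left them, time stands still between calls to the robot, and variables do not carry over. Pictures are saved under pics/ and viewed, at most 10 in all, crops included, and the job is handed in when it is done.

Besides the shell and the picture viewer there is one more tool, called as a command line: name --pt "numbers of a row" for each row, then --argument value for the rest. send_rows: Moves the arm, as the interface text tells. Its arguments: {"type":"object","properties":{"targets":{"type":"array"},"squeeze":{"type":"number"}},"required":["targets"]}

```bash
mkdir -p pics; ls; cat > h.py <<'E'
from rig import ctrl
import numpy as np, cv2
def ray(p,px):
    K=p["camera_matrix"];k=np.array(K);x=np.array([(px[0]-k[0,2])/k[0,0],(px[1]-k[1,2])/k[1,1]])
    u=x.copy()
    for _ in range(20): u=x/(1+p["k1"]*(u@u))
    R=np.array(p["R"]);t=np.array(p["t"]).ravel()
    d=R.T@np.array([u[0],u[1],1]);return -R.T@t,d/np.linalg.norm(d)
def onz(p,px,z):
    c,d=ray(p,px);return c+d*(z-c[2])/d[2]
def proj(p,X):
    R=np.array(p["R"]);c=R@np.array(X,float)+np.array(p["t"]).ravel();u=c[:2]/c[2];u=u*(1+p["k1"]*(u@u));k=np.array(p["camera_matrix"])
    return np.array([k[0,0]*u[0]+k[0,2],k[1,1]*u[1]+k[1,2]])
def save(p,n,crop=None,s=1):
    im=p["img"][:,:,::-1]
    if crop: a,b,c,d=crop;im=im[b:d,a:c]
    cv2.imwrite("pics/"+n,cv2.resize(im,None,fx=s,fy=s,interpolation=cv2.INTER_CUBIC))
E
python3 - <<'E'
from h import *
ps={n:ctrl.capture(n) for n in("scene","top")}
for n,p in ps.items():
    save(p,n+"0.png")
    R=np.array(p["R"]);print(n,"cam",(-R.T@np.array(p["t"]).ravel()).round(),p["k1"])
    for q in("jig","nest_mouth","plate","clamp_axis","clamp_grip","plunger_ball","bin","bushing","deburrer"):
        print(q,[(np.round(d["point"]),round(d["score"],2)) for d in ctrl.landmark_of(q,p)][:4])
print(ctrl.sense())
E
```

```text
pics
scene cam [1097. -460.  890.] -0.0834640729240975
jig [(array([325., 252.]), 0.93), (array([164., 227.]), 0.89), (array([236., 213.]), 0.63)]
nest_mouth [(array([231., 207.]), 0.89), (array([320., 248.]), 0.87), (array([165., 222.]), 0.67)]
plate [(array([308., 236.]), 0.88)]
clamp_axis [(array([289., 204.]), 0.83), (array([217., 178.]), 0.66), (array([142., 190.]), 0.65)]
clamp_grip [(array([212., 166.]), 0.56), (array([131., 180.]), 0.54), (array([283., 182.]), 0.48)]
plunger_ball [(array([163., 210.]), 0.89), (array([235., 196.]), 0.86), (array([320., 224.]), 0.78)]
bin [(array([344., 298.]), 0.85)]
bushing [(array([244., 250.]), 0.15)]
deburrer [(array([244., 248.]), 0.52)]
top cam [ 289.   40. 1345.] 0.010789757422008677
jig [(array([410., 258.]), 0.79), (array([374., 157.]), 0.61), (array([480., 296.]), 0.58)]
nest_mouth [(array([410., 255.]), 0.91), (array([480., 290.]), 0.85), (array([372., 154.]), 0.56)]
plate [(array([376., 175.]), 0.8)]
clamp_axis [(array([375., 211.]), 0.9), (array([411., 296.]), 0.89), (array([486., 338.]), 0.61)]
clamp_grip [(array([499., 345.]), 0
[... 290 characters left out ...]
 'joints': array([ 1.05960683e+00,  3.12917079e-01,  1.49769809e+00, -1.05783483e-07,
        1.33098397e+00, -2.23423665e-01]), 'dq': array([ 1.19627096e-03, -4.71280761e-04, -2.38084672e-04, -7.93758141e-05,
        8.43745310e-04,  5.00096028e-06]), 'tau': array([-2.05718807e-04, -4.12181067e+01, -2.59889585e+01, -2.40349709e-04,
        5.45137482e-04,  1.92450216e-05]), 'eef_pos': array([149.02973412, 503.41508865, 231.28615116]), 'ee_rot': array([-1.11591771e-06,  1.43386964e-01,  9.89666701e-01, -3.04331031e-06]), 'force': array([-0.78684504, -0.15523771,  1.31660632]), 'wrist_torque': array([-0.03637305,  0.04121916,  0.00469962]), 'grip_force': 0.0, 'grip_width': 0.9998760920196795}
```

View pics/scene0.png

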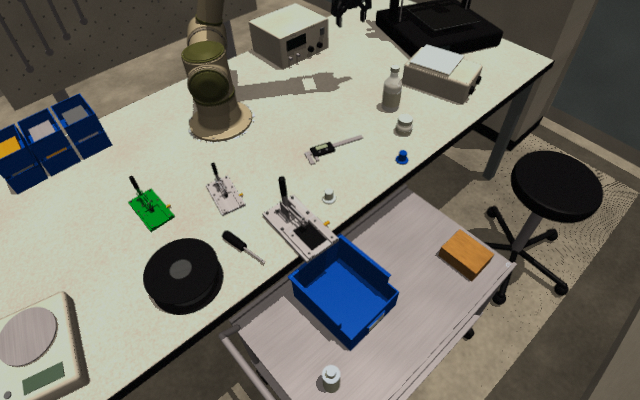

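View pics/top0.png

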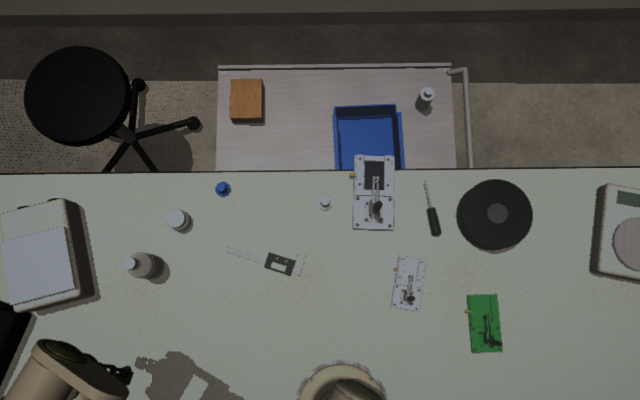

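The jig could be the large aluminium one at the edge (top 374,157; scene 325,252), the small aluminium one (top 410,258; scene 236,213) or the green one (top 480,296; scene 164,227). By the description it's the large aluminium one at the bench edge. The bushing is at top (325,203) and the deburrer at (432,210).

```bash
python3 - <<'E'
from h import *
from scipy.optimize import least_squares
t=ctrl.capture("top");s=ctrl.capture("scene")
save(s,"crop1.png",(240,160,400,300),4)
exp={"jig":(0,0,0),"nest_mouth":(0,0,12),"plate":(-56,0,12),"clamp_axis":(-162,0,56),"clamp_grip":(-162,0,136),"plunger_ball":(-58,27,15)}
g=onz(t,(374,157),12);print(g)
obs=[]
for p,n in((t,"t"),(s,"s")):
  for q,X in exp.items():
    l=[d for d in ctrl.landmark_of(q,p)]
    pr=proj(p,g+np.array(X))
    l=[d for d in l if np.hypot(*(np.array(d["point"])-pr))<25]
    if l: obs.append((p,q,X,np.array(l[0]["point"])));print(n,q,l[0])
def T(v,X):
  c,sn=np.cos(v[3]),np.sin(v[3]);return np.array([v[0]+c*X[0]-sn*X[1],v[1]+sn*X[0]+c*X[1],v[2]+X[2]])
f=lambda v:np.concatenate([proj(p,T(v,X))-o for p,q,X,o in obs])
r=least_squares(f,[g[0],g[1],3,0],loss="soft_l1",x_scale=[1,1,1,.01]);print(r.x)
for (p,q,X,o),e in zip(obs,r.fun.reshape(-1,2)):print(q,e.round(1))
for q,pt in (("bushing",(325,204)),("deb tip",(425,182)),("deb end",(435,235))):print(q,onz(t,pt,15))
print(ctrl.sense()["time_s"])
E
```

```text
[ 663.02313935 -100.92066104   12.        ]
t jig {'point': [375.9, 157.7], 'score': 0.61}
t nest_mouth {'point': [374.7, 156.4], 'score': 0.58}
t plate {'point': [374.6, 172.3], 'score': 0.94}
t clamp_axis {'point': [378.4, 212.4], 'score': 0.94}
t clamp_grip {'point': [379.8, 206.4], 'score': 0.62}
t plunger_ball {'point': [363.6, 174.5], 'score': 0.84}
s jig {'point': [325.3, 254.3], 'score': 0.78}
s nest_mouth {'point': [319.5, 248.5], 'score': 0.65}
s plate {'point': [310.7, 234.9], 'score': 0.61}
s clamp_axis {'point': [288.5, 204.4], 'score': 0.86}
s plunger_ball {'point': [317.9, 225.8], 'score': 0.94}
[ 6.66258446e+02 -1.01215971e+02  3.60377020e+00 -2.34302194e-02]
jig [-2.1 -1. ]
nest_mouth [-0.5 -0.9]
plate [-0.3  2.9]
clamp_axis [-2.3 -1.8]
clamp_grip [-0.4 -1.2]
plunger_ball [0.9 1.1]
jig [-2.7 -2.7]
nest_mouth [3.  0.6]
plate [-1.7  1. ]
clamp_axis [-4.7 -1.6]
plunger_ball [-1.8  3.6]
bushing [531.39334582  36.25446244  15.        ]
deb tip [ 589.92154175 -238.30212326   15.        ]
deb end [ 443.7473282  -258.56007716   15.        ]
1.7
```

View pics/crop1.png

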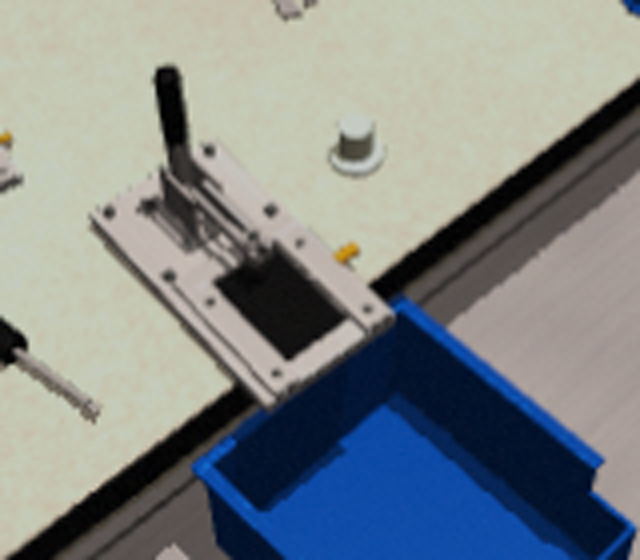

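The crop confirms it: a big grey jig at the edge with the black plate in its nest, an upright black handle (170,110 in the crop) and the bin below. Next I'll shut the fingers and go above it for a wrist view.

send_rows --pt "1 -0.0314 -0.0255 0 0 0 0" --pt "1 -0.0314 -0.0255 0 0 0 0" --pt "1 -0.0314 -0.0255 0 0 0 0" --pt "1 -0.0314 -0.0255 0 0 0 0" --pt "1 -0.0314 -0.0255 0 0 0 0" --pt "1 -0.0314 -0.0255 0 0 0 0" --pt "1 -0.0314 -0.0255 0 0 0 0" --pt "1 -0.0314 -0.0255 0 0 0 0" --pt "1 -0.0314 -0.0255 0 0 0 0" --pt "1 -0.0314 -0.0255 0 0 0 0" --squeeze 40

```text
time_s: 2.95
eef_pos: [378.4, 168.6, 231.5]
ee_rot: [0.0, 0.143, 0.99, 0.0]
force: [-0.4, 0.9, 0.2]
grip_width: 0.003
grip_force: 0.0
```

send_rows --pt "1 -0.0314 -0.0255 0 0 0 0" --pt "1 -0.0314 -0.0255 0 0 0 0" --pt "1 -0.0314 -0.0255 0 0 0 0" --pt "1 -0.0314 -0.0255 0 0 0 0" --pt "1 -0.0314 -0.0255 0 0 0 0" --pt "1 -0.0314 -0.0255 0 0 0 0" --pt "1 -0.0314 -0.0255 0 0 0 0" --pt "1 -0.0314 -0.0255 0 0 0 0" --pt "1 0 0 0 0 0 -0.13" --pt "1 0 0 0 0 0 -0.13"

```text
time_s: 4.2
eef_pos: [560.8, -97.6, 231.0]
ee_rot: [-0.0, 0.012, 1.0, 0.0]
force: [-0.0, -0.1, 0.1]
grip_width: -0.0
grip_force: 0.0
```

```bash
cat > fit.py <<'E'
from h import *
from scipy.optimize import least_squares
exp={"jig":(0,0,0),"nest_mouth":(0,0,12),"plate":(-56,0,12),"clamp_axis":(-162,0,56),"clamp_grip":(-162,0,136),"plunger_ball":(-58,27,15)}
def T(v,X):
  c,sn=np.cos(v[3]),np.sin(v[3]);return np.array([v[0]+c*X[0]-sn*X[1],v[1]+sn*X[0]+c*X[1],v[2]+X[2]])
E
python3 - <<'E'
from fit import *
s=ctrl.sense();print({k:np.round(s[k],3) for k in("time_s","eef_pos","ee_rot","force","joints","grip_width")})
p=ctrl.capture("wrist");save(p,"w1.png")
R=np.array(p["R"]);print((-R.T@np.array(p["t"]).ravel()).round(),R.round(2))
g=np.array([665,-101,3.,-.02])
for q,X in exp.items():
  print(q,proj(p,T(g,X)).round(),[(np.round(d["point"]),round(d["score"],2)) for d in ctrl.landmark_of(q,p)][:3])
E
```

```text
{'time_s': np.float64(4.2), 'eef_pos': array([560.8  , -97.599, 231.013]), 'ee_rot': array([-0.   ,  0.012,  1.   ,  0.   ]), 'force': array([-0.013, -0.06 ,  0.065]), 'joints': array([-0.378,  0.411,  1.36 ,  0.   ,  1.371, -1.925]), 'grip_width': np.float64(-0.0)}
[485. -95. 373.] [[ 0.02  1.    0.  ]
 [ 0.95 -0.02  0.3 ]
 [ 0.3  -0.01 -0.95]]
jig [316. 243.] [(array([317., 247.]), 0.85), (array([228.,  28.]), 0.85)]
nest_mouth [316. 247.] [(array([315., 248.]), 0.85), (array([225.,  26.]), 0.74)]
plate [315. 209.] [(array([318., 210.]), 0.59)]
clamp_axis [315. 130.] [(array([321., 130.]), 0.8), (array([415., 150.]), 0.63)]
clamp_grip [314. 136.] [(array([318., 139.]), 0.64)]
plunger_ball [336. 208.] [(array([336., 209.]), 0.57)]
```

View pics/w1.png

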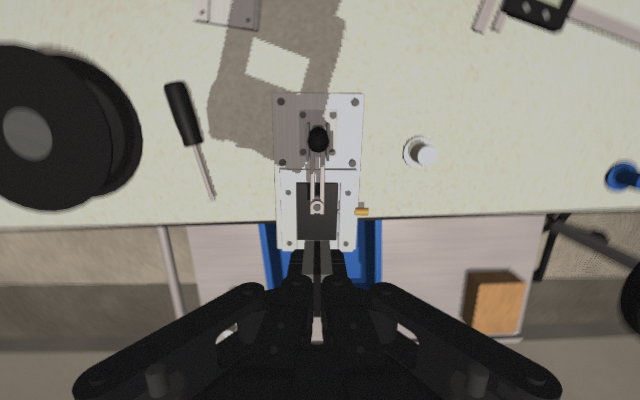

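The wrist view shows the jig's base corners at about (274,94), (363,94), (276,250) and (356,250). The grip top is at (318,137) and the clamp arm ends at (317,208).

```bash
python3 - <<'E'
from h import *
p=ctrl.capture("wrist")
for px,z in (((274,94),15),((363,94),15),((276,250),21),((356,250),21),((318,137),164),((317,208),66),((317,247),15),((338,240),15),((296.5,182),20),((337,182),20)):print(px,z,onz(p,px,z).round(1))
E
```

```text
(274, 94) 15 [ 462.6 -144.4   15. ]
(363, 94) 15 [465.7 -38.5  15. ]
(276, 250) 21 [ 665.1 -155.7   21. ]
(356, 250) 21 [668.4 -45.1  21. ]
(318, 137) 164 [502.  -93.8 164. ]
(317, 208) 66 [590.  -96.9  66. ]
(317, 247) 15 [665.2 -99.   15. ]
(338, 240) 15 [655.3 -69.5  15. ]
(296.5, 182) 20 [ 569.7 -122.6   20. ]
(337, 182) 20 [571.3 -70.6  20. ]
```

send_rows --pt "1 0.013 0.001 0 0 0 0.011" --pt "1 0.013 0.001 0.02 0 0 0" --pt "1 0 0 0.025 0 0 0" --pt "1 0 0 0.025 0 0 0" --pt "1 0 0 0.025 0 0 0" --pt "1 0.004 0 0 0 0 0" --pt "1 0.004 0 0 0 0 0" --pt "1 0.004 0 0 0 0 0" --pt "1 0 0 0 0 0 0" --pt "1 0 0 0 0 0 0"

```text
time_s: 5.85
eef_pos: [523.1, -94.0, 136.8]
ee_rot: [0.001, 0.019, 1.0, -0.0]
force: [2.0, -0.2, 1.7]
grip_width: -0.001
grip_force: 1.1
```

send_rows --pt "1 0.008 0 0 0 0 0" --pt "1 0.008 0 0 0 0 0" --pt "1 0.008 0 0.0015 0 0 0" --pt "1 0.008 0 0.0015 0 0 0" --pt "1 0.0075 0 0.003 0 0 0" --pt "1 0.0075 0 0.003 0 0 0" --pt "1 0.0066 0 0.0045 0 0 0" --pt "1 0.0066 0 0.0045 0 0 0" --pt "1 0.0056 0 0.0057 0 0 0" --pt "1 0.0056 0 0.0057 0 0 0"

```text
time_s: 7.1
eef_pos: [451.1, -91.0, 106.5]
ee_rot: [-0.0, 0.019, 1.0, 0.0]
force: [3.4, 0.4, 1.7]
grip_width: 0.005
grip_force: 1.5
```

send_rows --pt "1 0.0035 0 0.005 0 0 0" --pt "1 0.0035 0 0.005 0 0 0" --pt "1 0.002 0 0.0036 0 0 0" --pt "1 0.002 0 0.0036 0 0 0" --pt "1 0 0 0 0 0 0" --pt "1 0 0 0 0 0 0" --pt "1 0 0 0 0 0 0" --pt "1 0 0 0 0 0 0" --pt "1 0 0 0 0 0 0" --pt "1 0 0 0 0 0 0"

```text
time_s: 8.35
eef_pos: [446.3, -91.6, 97.7]
ee_rot: [0.009, 0.02, 1.0, -0.002]
force: [-0.6, 16.2, 79.2]
grip_width: -0.004
grip_force: 37.2
```

send_rows --pt "1 0 0 -0.01 0 0 0" --pt "1 0 0 -0.03 0 0 0" --pt "1 0 0 -0.03 0 0 0" --pt "1 0 0 -0.03 0 0 0" --pt "1 -0.03 0 0 0 0 0" --pt "1 -0.04 0 0 0 0 0" --pt "1 -0.04 0 0 0 0 0" --pt "1 -0.04 0 0 0 0 0" --pt "1 0 0 0 0 0 0" --pt "1 0 0 0 0 0 0"

```text
time_s: 9.6
eef_pos: [589.3, -96.3, 188.9]
ee_rot: [-0.001, 0.019, 1.0, 0.0]
force: [-0.0, -0.7, 0.5]
grip_width: -0.003
grip_force: 0.0
```

```bash
python3 - <<'E'
from h import *
s=ctrl.capture("scene")
save(s,"s2.png",(240,160,400,300),4)
p=ctrl.capture("wrist");save(p,"w2.png")
st=ctrl.sense();print(st["time_s"],st["eef_pos"],st["force"],st["ee_rot"])
for q in("plate","nest_mouth","plunger_ball"):print(q,[(d["point"],onz(p,d["point"],16).round(1),d["score"]) for d in ctrl.landmark_of(q,p)][:2])
E
```

```text
9.7 [589.44923925 -96.43460951 189.71128303] [-0.24588292 -1.16036469  0.19971257] [-4.18715095e-04  1.95172766e-02  9.99809432e-01  3.03581427e-05]
plate [([316.7, 197.9], array([608.6, -96.4,  16. ]), 0.69)]
nest_mouth [([313.5, 242.7], array([ 665.8, -102.6,   16. ]), 0.56)]
plunger_ball [([338.3, 197.4], array([609. , -71.3,  16. ]), 0.69)]
```

View pics/s2.png

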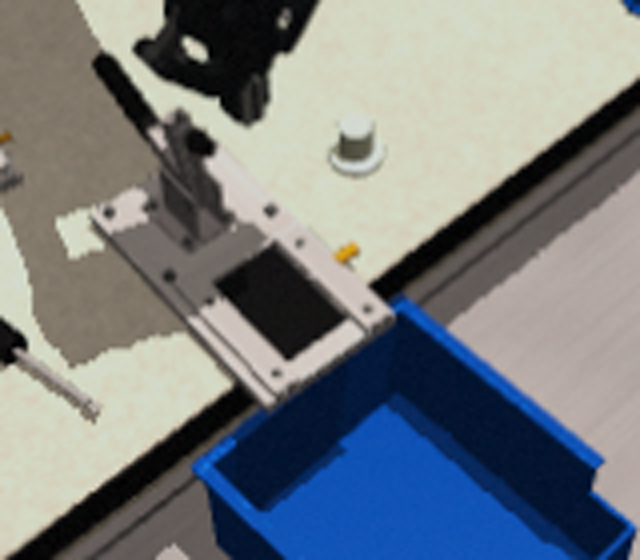

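View pics/w2.png

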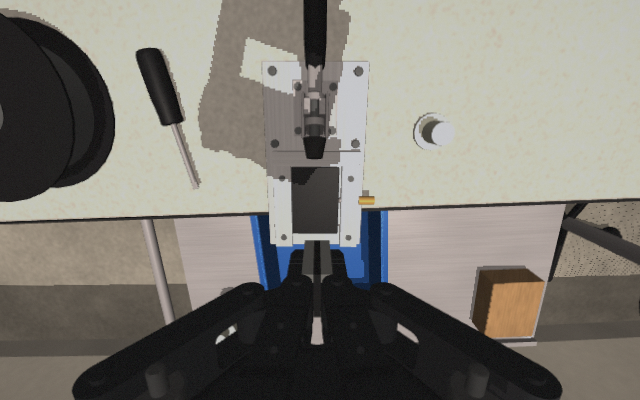

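The clamp is fully open with the handle laid back. The plate spans columns 292–338 and rows 166–234, centred near (610,-97.5). I'll descend just behind its centre.

send_rows --pt "1 -0.0145 -0.0007 0 0 0 0" --pt "1 0 0 0.035 0 0 0" --pt "1 0 0 0.035 0 0 0" --pt "1 0 0 0.035 0 0 0" --pt "1 0 0 0.03 0 0 0" --pt "1 0 0 0.015 0 0 0" --pt "1 0 0 0.01 0 0 0" --pt "1 0 0 0 0 0 0" --pt "1 0 0 0 0 0 0" --pt "1 0 0 0 0 0 0"

```text
time_s: 11.1
eef_pos: [605.2, -97.8, 30.5]
ee_rot: [0.001, 0.019, 1.0, -0.0]
force: [0.5, 0.1, -0.2]
grip_width: -0.003
grip_force: 0.0
```

```bash
python3 - <<'E'
from h import *
f=[]
st=ctrl.sense();print(st["eef_pos"],st["force"])
for i in range(4):
    ctrl.capture("scene");f.append(ctrl.sense()["force"])
print(np.mean(f,0),np.std(f,0))
E
```

```text
[605.16994669 -97.79557919  30.45938432] [ 0.49216064  0.12719165 -0.20115263]
[-0.20687795 -0.10776608  0.03421467] [0.70951592 0.23287214 0.32159653]
```

send_rows --pt "1 0 0 0.002 0 0 0" --pt "1 0 0 0.002 0 0 0" --pt "1 0 0 0.001 0 0 0" --pt "1 0 0 0.001 0 0 0" --pt "1 0 0 0.001 0 0 0" --pt "1 0 0 0 0 0 0" --pt "1 0 0 0 0 0 0" --pt "1 0 0 0 0 0 0" --pt "1 0 0 0 0 0 0" --pt "1 0 0 0 0 0 0"

```text
time_s: 12.55
eef_pos: [604.8, -97.7, 22.7]
ee_rot: [-0.0, 0.019, 1.0, -0.0]
force: [0.5, 0.6, -0.8]
grip_width: -0.001
grip_force: 0.0
```

send_rows --pt "1 0 0 0.0005 0 0 0" --pt "1 0 0 0.0005 0 0 0" --pt "1 0 0 0 0 0 0" --pt "1 0 0 0 0 0 0" --pt "1 0 0 0 0 0 0" --pt "1 0 0 0 0 0 0" --pt "1 0 0 0 0 0 0" --pt "1 0 0 0 0 0 0" --pt "1 0 0 0 0 0 0" --pt "1 0 0 0 0 0 0"

```text
time_s: 13.8
eef_pos: [604.8, -97.7, 21.7]
ee_rot: [-0.0, 0.019, 1.0, 0.0]
force: [-0.7, 0.3, 0.1]
grip_width: -0.001
grip_force: 0.0
```

send_rows --pt "1 0 0 0.0005 0 0 0" --pt "1 0 0 0.0005 0 0 0" --pt "1 0 0 0 0 0 0" --pt "1 0 0 0 0 0 0" --pt "1 0 0 0 0 0 0" --pt "1 0 0 0 0 0 0" --pt "1 0 0 0 0 0 0" --pt "1 0 0 0 0 0 0" --pt "1 0 0 0 0 0 0" --pt "1 0 0 0 0 0 0"

```text
time_s: 15.05
eef_pos: [604.9, -97.7, 21.6]
ee_rot: [0.0, 0.019, 1.0, -0.0]
force: [-3.1, 2.1, 9.3]
grip_width: 0.0
grip_force: 4.3
```

send_rows --pt "1 0 0 -0.0001 0 0 0" --pt "1 -0.0005 0 0 0 0 0" --pt "1 -0.0005 0 0 0 0 0" --pt "1 -0.0005 0 0 0 0 0" --pt "1 -0.0005 0 0 0 0 0" --pt "1 0 0 0 0 0 0" --pt "1 0 0 0 0 0 0" --pt "1 0 0 0 0 0 0" --pt "1 0 0 0 0 0 0" --pt "1 0 0 0 0 0 0"

```text
time_s: 16.3
eef_pos: [606.5, -97.8, 21.6]
ee_rot: [-0.0, 0.019, 1.0, -0.0]
force: [-5.6, 0.7, 9.5]
grip_width: 0.002
grip_force: 4.6
```

send_rows --pt "1 -0.0005 0 -0.0001 0 0 0" --pt "1 -0.0005 0 0 0 0 0" --pt "1 -0.0005 0 0 0 0 0" --pt "1 -0.0005 0 0 0 0 0" --pt "1 -0.0005 0 0 0 0 0" --pt "1 -0.0005 0 0 0 0 0" --pt "1 -0.0005 0 0 0 0 0" --pt "1 -0.0005 0 0 0 0 0" --pt "1 0 0 0 0 0 0" --pt "1 0 0 0 0 0 0"

```text
time_s: 17.55
eef_pos: [610.4, -97.9, 21.6]
ee_rot: [-0.001, 0.019, 1.0, -0.0]
force: [-6.0, 0.4, 8.9]
grip_width: 0.0
grip_force: 4.4
```

```bash
python3 - <<'E'
from h import *
f=[]
for i in range(3):
    p=ctrl.capture("wrist");f.append(ctrl.sense()["force"])
save(p,"w3.png",(250,120,380,270),4)
print(np.mean(f,0),np.std(f,0),ctrl.sense()["eef_pos"])
E
```

```text
[-6.11319192  0.4498986   8.38216421] [0.30693816 0.52631188 0.28939634] [610.35172539 -97.95016895  21.63080317]
```

View pics/w3.png

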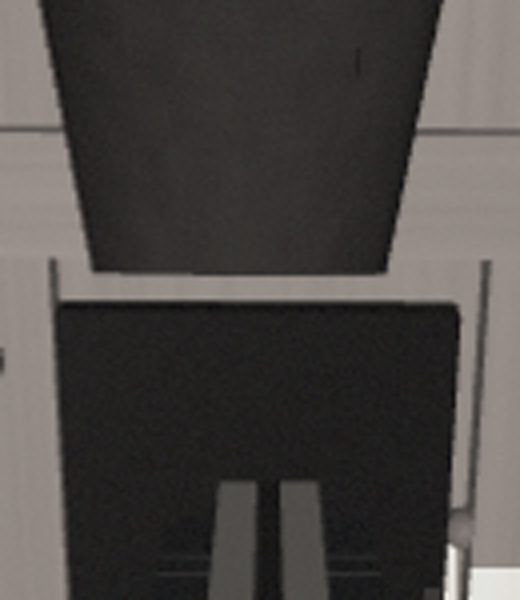

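The plate's rear edge is at crop row 303 and the plunger ball is at crop (460,525). The fingertips are on the plate. I'll keep dragging.

send_rows --pt "1 -0.0008 0 0 0 0 0" --pt "1 -0.0008 0 0 0 0 0" --pt "1 -0.0008 0 0 0 0 0" --pt "1 -0.0008 0 0 0 0 0" --pt "1 -0.0008 0 0 0 0 0" --pt "1 -0.0008 0 0 0 0 0" --pt "1 -0.0008 0 0 0 0 0" --pt "1 -0.0008 0 0 0 0 0" --pt "1 0 0 0 0 0 0" --pt "1 0 0 0 0 0 0"

```text
time_s: 18.95
eef_pos: [617.0, -98.2, 21.7]
ee_rot: [-0.0, 0.019, 1.0, -0.0]
force: [-4.0, 1.0, 6.7]
grip_width: -0.006
grip_force: 3.8
```

```bash
cat > e.py <<'E'
from h import *
f=[]
for i in range(3):
    p=ctrl.capture("wrist");f.append(ctrl.sense()["force"])
s=ctrl.sense()
g=cv2.cvtColor(p["img"],cv2.COLOR_RGB2GRAY)[:,285:300].mean(1)
d=np.diff(g); r=[i for i in range(182,235) if d[i]<-12]
print(np.mean(f,0).round(1),s["eef_pos"].round(1),s["time_s"])
for i in r: print(i,d[i].round(),(onz(p,(292,i+.5),21)).round(1)[0])
E
python3 e.py
```

```text
[-4.7  0.9  7.4] [617.  -98.2  21.6] 19.1
194 -85.0 581.8
195 -37.0 582.4
```

send_rows --pt "1 0 0 0.0001 0 0 0" --pt "1 -0.001 0 0 0 0 0" --pt "1 -0.001 0 0.0001 0 0 0" --pt "1 -0.001 0 0 0 0 0" --pt "1 -0.001 0 0 0 0 0" --pt "1 -0.001 0 0 0 0 0" --pt "1 -0.001 0 0 0 0 0" --pt "1 -0.001 0 0 0 0 0" --pt "1 -0.001 0 0 0 0 0" --pt "1 0 0 0 0 0 0"

```text
time_s: 20.35
eef_pos: [625.2, -98.6, 21.6]
ee_rot: [-0.0, 0.019, 1.0, -0.0]
force: [-3.3, 0.1, 7.5]
grip_width: 0.001
grip_force: 4.0
```

```bash
python3 e.py
```

```text
[-3.9 -0.3  7.8] [625.3 -98.6  21.6] 20.5
194 -78.0 590.1
195 -37.0 590.6
```

send_rows --pt "1 -0.001 0 0.0001 0 0 0" --pt "1 -0.001 0 0 0 0 0" --pt "1 -0.001 0 0 0 0 0" --pt "1 -0.001 0 0.0001 0 0 0" --pt "1 -0.001 0 0 0 0 0" --pt "1 -0.001 0 0 0 0 0" --pt "1 -0.001 0 0 0 0 0" --pt "1 -0.001 0 0 0 0 0" --pt "1 -0.001 0 0 0 0 0" --pt "1 0 0 0 0 0 0"

```text
time_s: 21.75
eef_pos: [634.2, -99.0, 21.6]
ee_rot: [0.0, 0.019, 1.0, -0.0]
force: [-4.5, 0.8, 9.3]
grip_width: 0.007
grip_force: 4.7
```

```bash
python3 e.py
```

```text
[-3.6  0.2  9. ] [634.3 -99.   21.6] 21.9
194 -75.0 599.1
195 -36.0 599.6
```

send_rows --pt "1 0 0 -0.0001 0 0 0" --pt "1 -0.001 0 0 0 0 0" --pt "1 -0.001 0 0 0 0 0" --pt "1 -0.001 0 0 0 0 0" --pt "1 -0.001 0 0 0 0 0" --pt "1 -0.001 0 0 0 0 0" --pt "1 -0.001 0 0 0 0 0" --pt "1 -0.001 0 0 0 0 0" --pt "1 -0.001 0 0 0 0 0" --pt "1 0 0 0 0 0 0"

```text
time_s: 23.15
eef_pos: [642.3, -99.3, 21.7]
ee_rot: [0.0, 0.019, 1.0, -0.0]
force: [-3.2, 0.1, 7.7]
grip_width: 0.003
grip_force: 3.9
```

```bash
python3 e.py
```

```text
[-2.3  0.1  7.5] [642.4 -99.3  21.7] 23.3
194 -67.0 607.3
195 -40.0 607.8
```

send_rows --pt "1 -0.001 0 0 0 0 0" --pt "1 -0.001 0 0 0 0 0" --pt "1 -0.001 0 0 0 0 0" --pt "1 -0.001 0 0 0 0 0" --pt "1 -0.001 0 0 0 0 0" --pt "1 -0.001 0 0 0 0 0" --pt "1 -0.001 0 0 0 0 0" --pt "1 -0.001 0 0 0 0 0" --pt "1 -0.001 0 0 0 0 0" --pt "1 -0.001 0 0 0 0 0"

```text
time_s: 24.55
eef_pos: [652.6, -99.7, 21.6]
ee_rot: [0.001, 0.019, 1.0, -0.0]
force: [-2.0, -0.2, 7.1]
grip_width: 0.001
grip_force: 3.5
```

```bash
python3 e.py
```

```text
[-1.1  0.1  6.2] [652.7 -99.8  21.6] 24.7
194 -73.0 617.5
195 -38.0 618.1
```

send_rows --pt "1 -0.0013 0 0 0 0 0" --pt "1 -0.0013 0 0 0 0 0" --pt "1 -0.0013 0 0 0 0 0" --pt "1 -0.0013 0 0 0 0 0" --pt "1 -0.0013 0 0 0 0 0" --pt "1 -0.0013 0 0 0 0 0" --pt "1 -0.0013 0 0 0 0 0" --pt "1 -0.0013 0 0 0 0 0" --pt "1 -0.0013 0 0 0 0 0" --pt "1 -0.0013 0 0 0 0 0"

```text
time_s: 25.95
eef_pos: [665.6, -100.2, 21.6]
ee_rot: [0.001, 0.019, 1.0, -0.0]
force: [-2.1, 0.5, 6.1]
grip_width: 0.001
grip_force: 3.4
```

```bash
python3 e.py
```

```text
[-0.8  0.4  6.4] [ 665.7 -100.2   21.6] 26.1
194 -72.0 630.5
195 -41.0 631.1
```

send_rows --pt "1 -0.001 0 0 0 0 0" --pt "1 -0.001 0 0 0 0 0" --pt "1 0 0 -0.02 0 0 0" --pt "1 0 0 -0.05 0 0 0" --pt "1 0 0 -0.05 0 0 0" --pt "1 0 0 0 0 0 0" --pt "1 0 0 0 0 0 0" --pt "1 0 0 0 0 0 0" --pt "1 0 0 0 0 0 0" --pt "1 0 0 0 0 0 0"

```text
time_s: 27.35
eef_pos: [667.0, -100.1, 140.1]
ee_rot: [-0.0, 0.019, 1.0, 0.0]
force: [-0.1, 0.3, -0.1]
grip_width: 0.0
grip_force: 0.0
```

```bash
python3 - <<'E'
from h import *
p=ctrl.capture("scene");save(p,"s4.png",(220,150,420,350),3)
print([d for d in ctrl.landmark_of("plate",p)],ctrl.sense()["force"],ctrl.sense()["time_s"])
E
```

```text
[{'point': [403.1, 133.8], 'score': 0.21}] [-0.37548956  0.07392708  0.53163883] 27.45
```

View pics/s4.png

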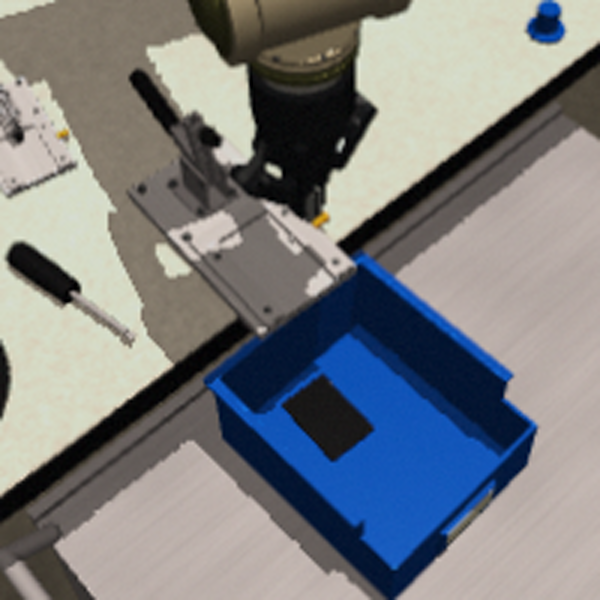

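The plate lies in the bin (crop 328,417), the nest is empty, the clamp is open and the arm is clear of everything. I'll hand in the job.

```bash
python3 -c "
from rig import ctrl
print(ctrl.finish_job())"
```

```text
the job is handed in; nothing more can be done
None
```

The toggle clamp is fully open, the reject plate was slid out at about 6–9.5 N and is lying in the bin, and I handed the job in at about 27 s; the fingers briefly pressed the clamp handle against its end stop at about 79 N.

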